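# Shut the draft shield and tare the balance

## Robot

A 6-joint arm with a two-finger parallel gripper is mounted at the origin on the work surface. World frame = base frame: x ahead of the robot, y to its left, z up, the work surface at z = 0. Lengths are in mm, angles in rad, forces in N, time in s.
With the tool pointing down it reaches from about 400 to 925 mm from the base axis. Payload 12.5 kg.
Tool frame: the origin (TCP) lies midway between the tips of the shut fingers; the grasp point (between the pads) lies 19 mm behind it; z points along the fingers, y is the line along which they close (so a half turn about z gives the same grasp; the last joint's range is limited). The gripper opens to 95 mm and grips with 3 to 60 N. Pads are 20 mm wide; open, the fingers measure 119 mm over their backs; the gripper's body (75 mm by 180 mm) begins 59 mm behind the grasp point.
Start: joints at [1.224, 0.491, 1.559, -0, 1.092, -0.106], TCP at [149.031, 606.99, 214.661] pointing down, gripper open.
Joint ranges: [-3.1, 3.1], [-0.84, 2.19], [0.05, 2.79], [-1.13, 4.28], [0.06, 2.93], [-2.69, 2.69]. Speed limits (rad/s): [2.22, 2.22, 2.79, 3.14, 3.14, 3.14].

## Interface

Orientations are given as [roll, pitch, yaw] about the fixed x, y, z axes, in that order (R = Rz(yaw) Ry(pitch) Rx(roll)).
In Python, from cell import state, read_camera, camera_info, env gives the robot as it stands.
- The arm moves only by the tool move_arm, never from a script. Its argument "commands" is a list of rows, each a list of 3 entries, a list of its own where there are three numbers: the shift along the world's x, y, z in cm, then the turn, a rotation vector about the world's x, y, z in degrees, then the opening, from 0 (shut) to 1 (fully open). A call has 1 to 10 rows; each row shifts and turns the commanded pose from where the row before left it; what a row does not reach is not made up. A row lasts 1/10 s, in which the tool goes at most 50 mm and 8.59 degrees, less where a joint would pass 70% of its speed; a pose out of reach is approached as far as the arm can. A call with a gripper value outside its range is refused whole. The fingers move at their own pace and stop on an object; the grip force is fixed at half the most. Time passes only in rows, so rows that do not move let the fingers close. It gives the time, the measured TCP pose, the force, the opening and the grip force at its end, in the units of the state.
- state(): the state, without advancing time (a new reading comes with each control period).
- read_camera(name): name is "side" or "top" or "wrist"; returns the picture (420x560x3 uint8, blue, green, red); there is no depth.
- camera_info(name): a dict with "K" (3x3 intrinsics, pixels), "cam_to_world" (4x4, takes a point from camera to world coordinates). Camera axes: x right, y down, z forward; pixel columns grow to the right and rows downward; lengths in mm; the calibration is good to about 2 mm. The wrist camera is an equidistant fisheye: a pixel r from the principal point sees the ray r / f radians off the axis. A picture is of the moment at which its call begins: read the wrist's pose just before it. camera_info takes no time and is no camera call; for the wrist camera it gives the pose at the moment of the call.
- env.job_done(): hands the job in; it is judged then, once.
The state is a dict: "t": time; "joints": joint angles; "qvel": joint speeds; "tau": joint torques, N m; "eef_pos": TCP position; "tcp_rot": TCP orientation; "ft_force": force on the tool from outside, world axes, zero at the start; "moment": the same for the moment, N m; "opening": opening from 0.0 (shut) to 1.0 (fully open); "grip_force": force on a finger pad.
Only numpy, scipy, OpenCV 4.12 (cv2) and the standard library are available. Lean on these libraries where they do the work, as an engineer would, in place of code of your own. Each camera call takes 0.05 s, during which the arm holds its last target. There are 200 camera calls.

## Task

An empty weighing dish stands on the pan of the balance. With your fingertips only, gripping nothing, slide the glass top pane of the draft shield towards the front until it is fully shut, then lightly press the tare key (the wide one in the row of keys on the front panel) all the way down and let it come back up. Leave the other keys, the dish and the things around the balance alone, be gentle with the balance, and finish clear of everything.

Things in the scene. Friction and masses are not known exactly. Their poses are not given: they have to be found in the camera images.
- balance: Laboratory balance, fixed, 330 (x) x 210 (y) mm. Origin: centre of its underside on the bench; x from front to rear, y to its left (robot's left), z up. White front panel x -165 to -55 mm, 50 to 62 mm high, rising 6 deg to the rear. Glass shield x -52 to 128, y +-96, up to 230 mm; along its top two side rails, y 89 to 99 either side, up to 239 mm. Inside, a round pan, 110 mm, top at 84 mm.
- pane (a joint): Glass top pane of the shield, 176 x 176 x 4 mm, upper face 235 mm above the bench, sliding level along the balance's x. Value in m: 0 = fully shut, against a hard stop; grows to 0.11 as it slides to the rear (open). Starts open by 0.05 to 0.10, stays where it is left, slides with about 1 to 2 N.
- pane_knob (a point): Centre of the top of the pane's only knob, black, round, 22 mm in diameter and 22 mm high; it stands on the pane 18 mm behind the pane's front edge, midway between the sides, top 257 mm above the bench, and moves with the pane. Shut, it is at x -30, y 0 in the balance's frame. The glass reaches 158 mm behind it.
- tare (a joint): Tare key, the only wide (oblong) key: 32 mm along the balance's y, 18 mm along x, standing 6.5 mm out of the panel; black plastic like the others. Spring key moving square to the panel; value in m: 0 = up, 0.004 = fully down on a hard stop; about 0.8 N to start, 4 N fully down; comes back up by itself.
- tare_top (a point): Centre of the top of the tare key (moves with the key), about 60 mm above the bench when up. The four keys stand in one row along the balance's y, 138 mm in front of its origin, at y -69, -23, 23 and 69 mm; the other three are round, 17 mm across, equally tall. Which key has which place changes from start to start.
- key_a (a joint): One of the three round keys (17 mm across) in the same row, to be left alone; a spring key like tare: 0 = up, 0.004 m = fully down.
- key_b (a joint): One of the three round keys (17 mm across) in the same row, to be left alone; a spring key like tare: 0 = up, 0.004 m = fully down.
- key_c (a joint): One of the three round keys (17 mm across) in the same row, to be left alone; a spring key like tare: 0 = up, 0.004 m = fully down.
- dish: Empty aluminium weighing dish, round, 64 mm across, 18 mm high, loose on the pan inside the shield; origin at the centre of its underside.
- beaker: Steel beaker, 68 mm across, 85 mm high, loose on the bench beside the balance; origin at the centre of its underside.
- bottle: Amber reagent bottle with blue cap, 68 mm across, 135 mm high, loose on the bench beside the balance; origin at the centre of its underside.
- spatula: Thin double-ended steel laboratory spatula, 200 mm long, 6 mm thick, lying loose on the bench beside the balance along its own x; origin on the bench under its middle.
Not all that is in view belongs to the job. Of the things like the dish, leave any that is blue, green or orange; of the rest the smaller one is meant.

How it is judged:
By the outcome, as a careful person would: the job done as asked, in the order asked, and still so for the second after the job is handed in, with the robot touching nothing.
It also fails if it takes over 45 s, if anything falls off the work surface, if the arm or the gripper's body presses on something with over 40 N, if the wrist force passes 120 N, or if a joint passes its speed limit or range.

## Working session

There is one attempt and no reset: what is moved stays moved. The work goes in short steps, Python scripts to look and compute and a tool call to move; the robot and the scene stay as the last step left them, time stands still between calls to the robot, and variables do not carry over. Pictures are saved under pics/ and viewed, at most 10 in all, crops included, and the job is handed in when it is done.

Besides the shell and the picture viewer there is one more tool, called as name([rows], argument=value, ...), one row to a line, values as JSON. move_arm: Moves the arm, as the interface text tells. Its arguments: {"type":"object","properties":{"commands":{"type":"array"}},"required":["commands"]}

```bash
mkdir -p pics; python3 - <<'E'
from cell import state, read_camera, camera_info
import cv2
for n in ("side","top","wrist"):
    i=camera_info(n); print(n,i["K"],i["cam_to_world"])
    cv2.imwrite(f"pics/{n}1.png",read_camera(n))
print(state())
E
```

```text
side [[455.70909261   0.         276.05003423]
 [  0.         455.70909261 216.51646415]
 [  0.           0.           1.        ]] [[ 9.04049895e-01 -3.64069325e-01  2.23935960e-01  3.44641392e+02]
 [-4.27256415e-01 -7.54937429e-01  4.97515260e-01 -4.79599858e+02]
 [-1.20724071e-02 -5.45456694e-01 -8.38052058e-01  1.12134021e+03]
 [ 0.00000000e+00  0.00000000e+00  0.00000000e+00  1.00000000e+00]]
top [[406.36480116   0.         274.90259765]
 [  0.         406.36480116 208.51599646]
 [  0.           0.           1.        ]] [[-2.14360724e-02 -9.98734821e-01  4.54890393e-02  5.40015130e+02]
 [-9.99765296e-01  2.12709546e-02 -4.11084188e-03  1.10226726e+02]
 [ 3.13804563e-03 -4.55664831e-02 -9.98956380e-01  1.01306952e+03]
 [ 0.00000000e+00  0.00000000e+00  0.00000000e+00  1.00000000e+00]]
wrist [[325.1922621    0.         278.32586491]
 [  0.         325.1922621  210.59607748]
 [  0.           0.           1.        ]] [[ 2.38948358e-01  9.28016679e-01  2.85812398e-01  6.71966431e+01]
 [ 9.71031493e-01 -2.27989024e-01 -7.15461052e-02  6.26470811e+02]
 [-1.23388938e-03  2.94628664e-01 -9.55611023e-01  3.83211366e+02]
 [ 0.00000000e+00  0.00000000e+00  0.00000000e+00  1.00000000e+00]]
{'t': 0.15, 'joints': array([ 1.22440601e+00,  4.91436773e-01,  1.55930560e+00, -1.82623268e-05,
        1.09170303e+00, -1.05590705e-01]), 'qvel': array([ 0.00076686, -0.00015524, -0.00276566,  0.00024102,  0.00180317,
        0.00049728]), 'tau': array([ 1.53470530e-03, -6.12893414e+01, -2.58278596e+01,  6.92923204e-02,
        4.72728757e-02, -9.86334180e-05]), 'eef_pos': array([148.96605577, 606.80657442, 214.18757737]), 'tcp_rot': array([-3.14074295e+00, -7.37657221e-05,  2.90080143e+00]), 'ft_force': array([-0.03246951,  0.4905569 ,  0.11386742]), 'moment': array([-0.04758995, -0.00118292, -0.03403722]), 'grip_force': 0.0, 'opening': 0.9971492786123038}
```

View pics/top1.png

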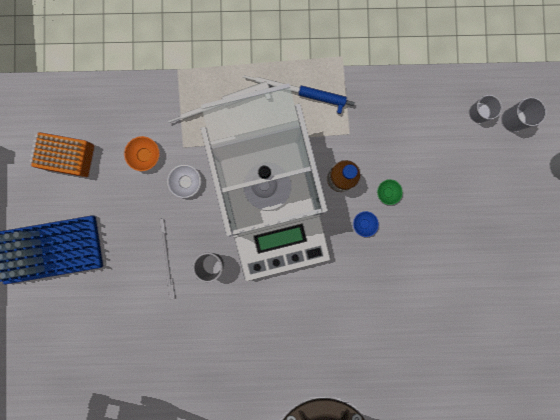

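View pics/side1.png

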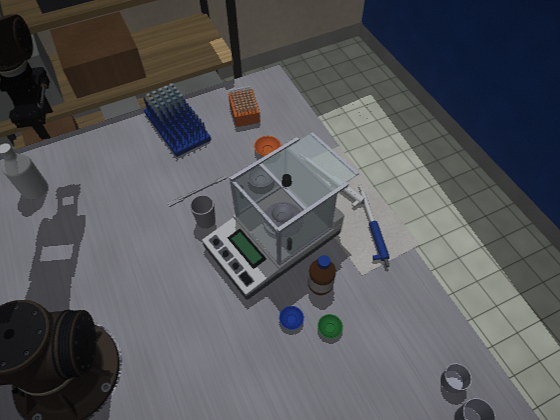

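The top view shows the knob at about (264,172) and the key row from (257,267) to the oblong tare key at (314,253), on the robot's right. I'll zoom in to get accurate pixels.

```bash
python3 - <<'E'
import cv2
a=cv2.imread("pics/top1.png")[100:290,190:350]
b=cv2.imread("pics/side1.png")[120:300,190:370]
a=cv2.resize(a,(480,570),interpolation=cv2.INTER_CUBIC)
cv2.imwrite("pics/c1.png",a)
cv2.imwrite("pics/c2.png",cv2.resize(b,(540,540),interpolation=cv2.INTER_CUBIC))
E
```

```text
(no output)
```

View pics/c1.png

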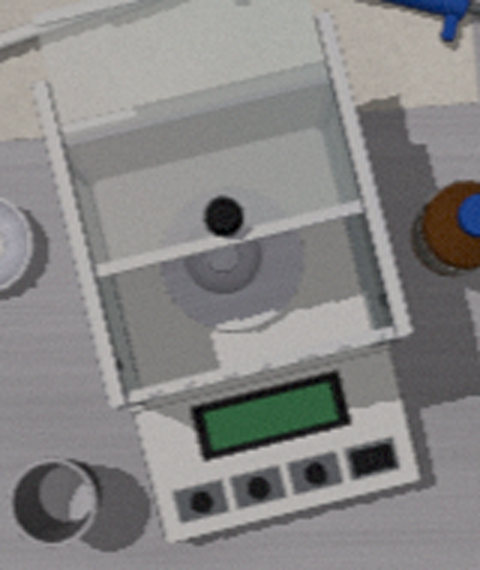

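View pics/c2.png

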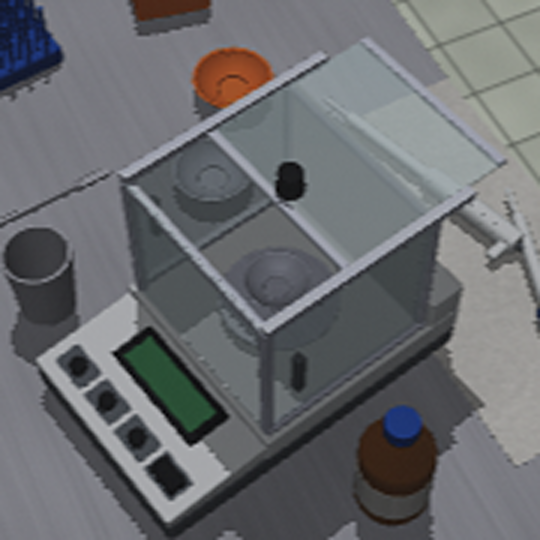

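The zoomed pictures show tare at c1 (374,459) and c2 (170,474), with the other keys in a row to its left. The knob top is at c1 (223,216) and c2 (291,171). I'll fit the balance pose from both views.

```bash
cat > h.py <<'E'
import numpy as np
from cell import camera_info
from scipy.optimize import least_squares
def proj(n,P):
    i=camera_info(n);T=np.linalg.inv(i["cam_to_world"]);p=T[:3,:3]@P+T[:3,3];q=i["K"]@(p/p[2]);return q[:2]
def B(b,p):
    c,s=np.cos(b[2]),np.sin(b[2]);return np.array([b[0]+c*p[0]-s*p[1],b[1]+s*p[0]+c*p[1],p[2]])
E
python3 - <<'E'
from h import *
K=[(-138,y,59.5) for y in(69,23,-23,-69)]
c1=[(202,502),(260,488),(317,473),(374,459)]; c2=[(78,366),(107,401),(137,437),(170,474)]
f1=lambda p:(np.array(p)+.5)/3-.5+[190,100]; f2=lambda p:(np.array(p)+.5)/3-.5+[190,120]
def res(b,pr=False):
    r=[]
    for k,a,c in zip(K,c1,c2):
        r+=[proj("top",B(b,k))-f1(a),proj("side",B(b,k))-f2(c)]
    k=(-30+b[3],0,257)
    r+=[proj("top",B(b,k))-f1((223,216)),proj("side",B(b,k))-f2((291,171))]
    return np.array(r).ravel()
s=least_squares(res,[500,100,.2,70],x_scale=[10,10,.1,10]);b=s.x
print(b,np.degrees(b[2]));print(s.fun.reshape(-1,2).round(1))
np.save("b.npy",b)
for k in [(-30+b[3],0,257),(-30,0,257),(-138,-69,59.5),(-138,-23,59.5)]: print(k,B(b,k))
E
```

```text
[5.97510682e+02 1.14476709e+02 2.31077999e-01 7.89040156e+01] 13.239794069653025
[[ 0.4  0.2]
 [-0.3 -0.5]
 [ 0.2 -0.1]
 [-0.2 -0.4]
 [ 0.2 -0.1]
 [-0.  -0.3]
 [ 0.3 -0.4]
 [-0.5 -0.1]
 [ 0.2 -0.7]
 [-0.8  0.3]]
(np.float64(48.9040156447341), 0, 257) [645.11483269 125.67704933 257.        ]
(-30, 0, 257) [568.30808028 107.60589917 257.        ]
(-138, -69, 59.5) [478.98157588  15.70499813  59.5       ]
(-138, -23, 59.5) [468.44633378  60.48232134  59.5       ]
```

move_arm([
  [[0,0,4.2],[0,0,6.8],0],
  [[0,0,4.2],[0,0,6.8],0],
  [[0,0,4.2],[0,0,6.8],0],
  [[3.4,-2.95,0],[0,0,6.6],0],
  [[3.4,-2.95,0],[0,0,0],0],
  [[3.4,-2.95,0],[0,0,0],0],
  [[3.4,-2.95,0],[0,0,0],0],
  [[3.4,-2.95,0],[0,0,0],0],
  [[3.4,-2.95,0],[0,0,0],0],
  [[3.4,-2.95,0],[0,0,0],0],
])

```text
t: 1.15
eef_pos: [388.1, 399.1, 340.6]
tcp_rot: [3.142, -0.0, -2.911]
ft_force: [0.8, 1.3, 0.6]
opening: 0.215
grip_force: 0.0
```

move_arm([
  [[3.4,-2.95,0],[0,0,0],0],
  [[3.4,-2.95,0],[0,0,0],0],
  [[3.4,-2.95,0],[0,0,0],0],
  [[3.4,-2.95,0],[0,0,0],0],
  [[3.4,-2.95,0],[0,0,0],0],
  [[3.4,-2.95,0],[0,0,0],0],
  [[3.4,-2.95,0],[0,0,0],0],
  [[3.4,-2.95,0],[0,0,0],0],
  [[2.0,-1.7,0],[0,0,0],0],
  [[0,0,0],[0,0,0],0],
])

```text
t: 2.15
eef_pos: [680.9, 144.8, 339.0]
tcp_rot: [-3.141, -0.002, -2.914]
ft_force: [0.6, 0.4, -1.0]
opening: 0.001
grip_force: 0.0
```

move_arm([
  [[0.9,-0.9,-2.0],[0,0,0],0],
  [[0,0,-3.0],[0,0,0],0],
  [[0,0,0],[0,0,0],0],
])

```text
t: 2.45
eef_pos: [686.3, 138.9, 286.8]
tcp_rot: [3.14, -0.007, -2.911]
ft_force: [0.2, 0.2, -0.2]
opening: 0.004
grip_force: 0.0
```

```bash
python3 - <<'E'
from cell import state, read_camera, camera_info
from h import *
import cv2
b=np.load("b.npy");i=camera_info("wrist");im=read_camera("wrist").copy();s=state()
T=np.linalg.inv(i["cam_to_world"])
def fp(P):
    p=T[:3,:3]@P+T[:3,3];r=np.hypot(p[0],p[1]);return i["K"][:2,2]+i["K"][0,0]*np.arctan2(r,p[2])*p[:2]/r
print(s["eef_pos"],s["ft_force"])
tip=fp(s["eef_pos"]);print("tip",tip)
for k in [(-30+b[3],0,257),(-138,-69,59.5),(-138,-23,59.5),(-138,23,59.5),(-52,99,239),(-52,-99,239)]:
    u=fp(B(b,k));print(k,u);cv2.circle(im,tuple(int(round(v)) for v in u),3,(0,0,255),1)
cv2.imwrite("pics/w2.png",im)
E
```

```text
[686.97025361 139.09767797 289.4395641 ] [0.50674797 0.34219523 0.4365376 ]
tip [279.05257337 266.96281787]
(np.float64(48.9040156447341), 0, 257) [273.30603569 180.05057875]
(-138, -69, 59.5) [219.12728025   2.48420264]
(-138, -23, 59.5) [256.49615691   0.6146982 ]
(-138, 23, 59.5) [294.39240605   0.46296124]
(-52, 99, 239) [415.60322574  37.11926589]
(-52, -99, 239) [132.71830042  38.60692208]
```

View pics/w2.png

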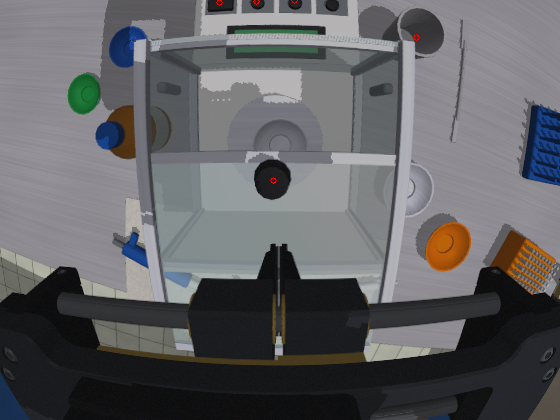

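The knob is where the fit put it, and the tip is about 93 mm behind the balance origin and 3 mm to its left. I'll correct that sideways offset and descend.

move_arm([
  [[0.1,-0.3,-1.5],[0,0,0],0],
  [[0,0,-1.5],[0,0,0],0],
  [[0,0,-1.3],[0,0,0],0],
  [[0,0,0],[0,0,0],0],
  [[0,0,0],[0,0,0],0],
])

```text
t: 3.0
eef_pos: [689.2, 135.8, 248.7]
tcp_rot: [-3.142, 0.001, -2.911]
ft_force: [0.6, 0.7, 0.1]
opening: 0.005
grip_force: 0.0
```

move_arm([
  [[0,0,-0.4],[0,0,0],0],
  [[-0.5,-0.12,0],[0,0,0],0],
  [[-0.5,-0.12,0],[0,0,0],0],
  [[-0.5,-0.12,0],[0,0,0],0],
  [[-0.3,-0.07,0],[0,0,0],0],
  [[-0.3,-0.07,0],[0,0,0],0],
  [[-0.3,-0.07,0],[0,0,0],0],
  [[-0.3,-0.07,0],[0,0,0],0],
  [[-0.3,-0.07,0],[0,0,0],0],
  [[-0.3,-0.07,0],[0,0,0],0],
])

```text
t: 4.0
eef_pos: [655.8, 127.6, 243.7]
tcp_rot: [3.142, 0.0, -2.911]
ft_force: [1.3, 0.8, 0.8]
opening: 0.006
grip_force: 0.7
```

move_arm([
  [[-0.5,-0.12,0],[0,0,0],0],
  [[-0.5,-0.12,0],[0,0,0],0],
  [[-0.5,-0.12,0],[0,0,0],0],
  [[-0.5,-0.12,0],[0,0,0],0],
  [[-0.5,-0.12,0],[0,0,0],0],
  [[-0.5,-0.12,0],[0,0,0],0],
  [[-0.5,-0.12,0],[0,0,0],0],
  [[-0.4,-0.09,0],[0,0,0],0],
  [[-0.3,-0.07,0],[0,0,0],0],
  [[-0.2,-0.05,0],[0,0,0],0],
])

```text
t: 5.0
eef_pos: [611.8, 117.1, 243.7]
tcp_rot: [3.142, 0.0, -2.911]
ft_force: [0.9, 1.6, -0.7]
opening: 0.003
grip_force: 0.7
```

```bash
python3 - <<'E'
from cell import state, read_camera
from h import *
import cv2
b=np.load("b.npy");s=state();d=s["eef_pos"][:2]-b[:2];c,n=np.cos(b[2]),np.sin(b[2])
print("local",c*d[0]+n*d[1],-n*d[0]+c*d[1],s["eef_pos"][2],s["ft_force"])
im=read_camera("wrist")
cv2.imwrite("pics/w3.png",im)
E
```

```text
local 14.491450718662783 -0.7027475205909344 243.69710521118225 [ 0.88033576  1.59314142 -0.73390519]
```

View pics/w3.png

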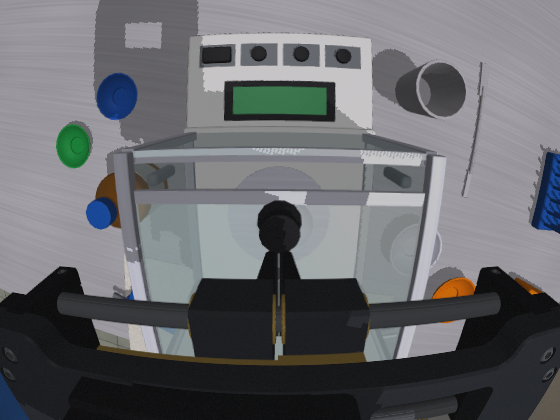

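The wrist view shows the knob at (280,225) against the fingertips, and the pane's front edge moving forward at row 198. I'll carry on and slow down near the stop.

move_arm([
  [[-0.4,-0.09,0],[0,0,0],0],
  [[-0.4,-0.09,0],[0,0,0],0],
  [[-0.3,-0.07,0],[0,0,0],0],
  [[-0.2,-0.05,0],[0,0,0],0],
  [[-0.1,-0.02,0],[0,0,0],0],
  [[-0.1,-0.02,0],[0,0,0],0],
  [[-0.1,-0.02,0],[0,0,0],0],
])

```text
t: 5.75
eef_pos: [596.0, 113.5, 243.7]
tcp_rot: [-3.142, 0.0, -2.911]
ft_force: [0.9, -0.2, -0.2]
opening: -0.001
grip_force: 0.6
```

move_arm([
  [[-0.1,-0.02,0],[0,0,0],0],
  [[-0.1,-0.02,0],[0,0,0],0],
  [[-0.1,-0.02,0],[0,0,0],0],
])

```text
t: 6.05
eef_pos: [593.0, 112.9, 243.7]
tcp_rot: [-3.142, 0.0, -2.911]
ft_force: [-0.5, 0.6, 0.1]
opening: 0.005
grip_force: 0.6
```

move_arm([
  [[-0.1,-0.02,0],[0,0,0],0],
  [[-0.1,-0.02,0],[0,0,0],0],
])

```text
t: 6.25
eef_pos: [592.2, 112.7, 243.8]
tcp_rot: [-3.141, 0.003, -2.911]
ft_force: [11.2, 2.9, -4.4]
opening: 0.005
grip_force: 5.7
```

move_arm([
  [[0.3,0.07,0],[0,0,0],0],
  [[1,0.23,0],[0,0,0],0],
  [[0,0,3],[0,0,0],0],
  [[0,0,4],[0,0,0],0],
  [[3,0.7,0],[0,0,0],0],
  [[0,0,0],[0,0,0],0],
  [[0,0,0],[0,0,0],0],
])

```text
t: 6.95
eef_pos: [634.1, 122.7, 312.8]
tcp_rot: [3.141, -0.002, -2.911]
ft_force: [-0.6, -0.8, 0.4]
opening: 0.004
grip_force: 0.0
```

```bash
python3 - <<'E'
from cell import state, read_camera, camera_info
from h import *
import cv2
b=np.load("b.npy");i=camera_info("wrist");im=read_camera("wrist");s=state()
T=np.linalg.inv(i["cam_to_world"])
def fp(P):
    p=T[:3,:3]@P+T[:3,3];r=np.hypot(p[0],p[1]);return i["K"][:2,2]+i["K"][0,0]*np.arctan2(r,p[2])*p[:2]/r
print(s["eef_pos"],s["ft_force"])
for k in [(-30,0,257),(-20,0,257),(-48,0,235),(-138,-69,59.5),(-138,69,59.5),(-52,99,239),(-52,-99,239)]: print(k,fp(B(b,k)))
cv2.imwrite("pics/w4.png",cv2.resize(im[:300,120:460],(680,600),interpolation=cv2.INTER_CUBIC))
E
```

```text
[633.68276137 122.59437288 312.78629715] [-0.89593868  0.84794203  0.18756989]
(-30, 0, 257) [279.31561637 137.79851198]
(-20, 0, 257) [279.32263368 152.11925011]
(-48, 0, 235) [279.20804546 112.0110527 ]
(-138, -69, 59.5) [224.97747926  46.06513553]
(-138, 69, 59.5) [332.50413272  46.01468641]
(-52, 99, 239) [406.95582126 111.87613606]
(-52, -99, 239) [151.21896491 111.99357212]
```

View pics/w4.png

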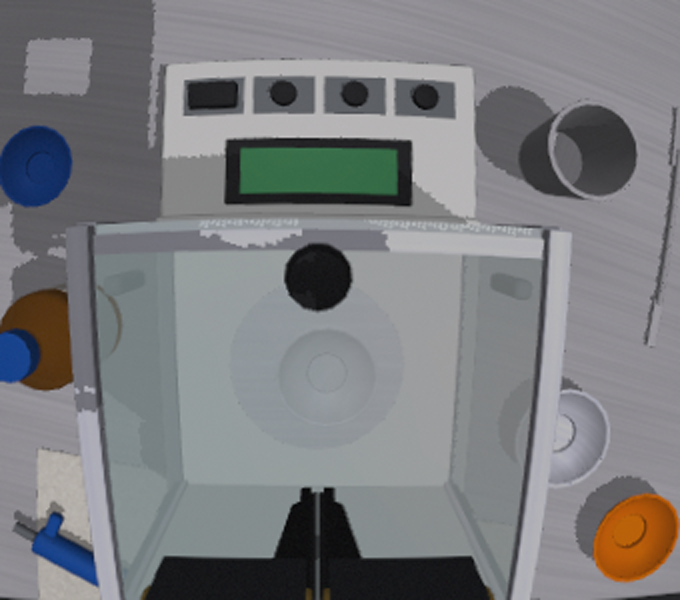

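The wrist view shows the knob at full-frame (279,138), matching the predicted shut position, and the pane's front edge is flush. The pane is shut. Tare is at (226,47), within 2 px of the prediction, so I'll go above it and tilt 6°.

move_arm([
  [[-3.9,-2.7,0],[0,0,0],0],
  [[-3.9,-2.7,0],[0,0,0],0],
  [[-3.9,-2.7,0],[0,0,0],0],
  [[-3.9,-2.7,0],[1.4,-5.8,0],0],
  [[-0.2,0,0],[0,0,0],0],
  [[0,0,-4.5],[0,0,0],0],
  [[0,0,-4.5],[0,0,0],0],
  [[0,0,-4.5],[0,0,0],0],
  [[0,0,-4.5],[0,0,0],0],
  [[0,0,-3],[0,0,0],0],
])

```text
t: 8.0
eef_pos: [474.6, 14.8, 101.3]
tcp_rot: [3.14, 0.102, -2.911]
ft_force: [0.6, -0.7, -0.3]
opening: 0.003
grip_force: 0.0
```

move_arm([
  [[0,0,0],[0,0,0],0],
  [[0,0,0],[0,0,0],0],
  [[0,0,0],[0,0,0],0],
])

```text
t: 8.3
eef_pos: [476.8, 14.6, 105.2]
tcp_rot: [-3.142, 0.106, -2.911]
ft_force: [0.1, 0.1, 1.2]
opening: 0.006
grip_force: 0.0
```

```bash
python3 - <<'E'
from cell import state, read_camera, camera_info
from h import *
import cv2
b=np.load("b.npy");i=camera_info("wrist");s=state();im=read_camera("wrist")
T=np.linalg.inv(i["cam_to_world"])
def fp(P):
    p=T[:3,:3]@P+T[:3,3];r=np.hypot(p[0],p[1]);return i["K"][:2,2]+i["K"][0,0]*np.arctan2(r,p[2])*p[:2]/r
print(s["eef_pos"],s["tcp_rot"],s["ft_force"])
n=np.array(B([0,0,b[2]],(-np.sin(np.radians(6)),0,np.cos(np.radians(6)))));t=B(b,(-138,-69,59.5))
d=t-s["eef_pos"];h=-d@n;print("height",h,"lateral",d+h*n,"down dir",-n,fp(t),fp(s["eef_pos"]))
cv2.imwrite("pics/w5.png",im)
E
```

```text
[476.76307556  14.55197546 105.24060828] [-3.14156398  0.10632318 -2.91105977] [0.10842945 0.05538963 1.16082397]
height 45.743372259280974 lateral [-2.43589257  0.05793363 -0.247823  ] down dir [ 0.1017501   0.02393984 -0.9945219 ] [279.71480772 231.84337785] [278.94179412 263.86407529]
```

View pics/w5.png

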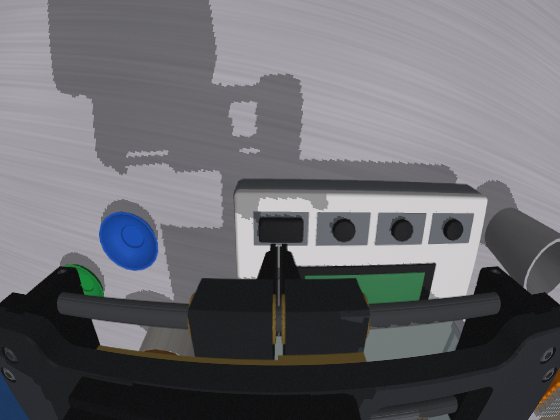

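The tare key is at (281,230), as predicted. I'll descend along the key's axis.

move_arm([
  [[0,0,-1.5],[0,0,0],0],
  [[0.1,0,-1.5],[0,0,0],0],
  [[0.1,0.1,-0.9],[0,0,0],0],
  [[0,0,0],[0,0,0],0],
  [[0,0,0],[0,0,0],0],
])

```text
t: 8.85
eef_pos: [478.3, 15.6, 65.3]
tcp_rot: [3.141, 0.105, -2.911]
ft_force: [-0.2, -0.2, 0.3]
opening: 0.001
grip_force: 0.0
```

move_arm([
  [[0,0,-0.1],[0,0,0],0],
  [[0.01,0,-0.1],[0,0,0],0],
  [[0.01,0,-0.1],[0,0,0],0],
  [[0,0,0],[0,0,0],0],
])

```text
t: 9.25
eef_pos: [478.2, 15.6, 61.7]
tcp_rot: [3.141, 0.104, -2.911]
ft_force: [-0.1, -0.5, 0.3]
opening: 0.005
grip_force: 0.0
```

move_arm([
  [[0.01,0,-0.1],[0,0,0],0],
  [[0.01,0,-0.1],[0,0,0],0],
  [[0,0,0],[0,0,0],0],
])

```text
t: 9.55
eef_pos: [478.5, 15.6, 59.6]
tcp_rot: [3.141, 0.104, -2.911]
ft_force: [-0.1, 0.5, 1.0]
opening: 0.004
grip_force: 0.3
```

move_arm([
  [[0.01,0,-0.1],[0,0,0],0],
  [[0.01,0,-0.1],[0,0,0],0],
  [[0,0,0],[0,0,0],0],
])

```text
t: 9.85
eef_pos: [478.7, 15.6, 57.6]
tcp_rot: [3.141, 0.104, -2.911]
ft_force: [-0.7, 0.6, 3.6]
opening: 0.002
grip_force: 1.1
```

move_arm([
  [[0.01,0,-0.1],[0,0,0],0],
  [[0,0,0],[0,0,0],0],
])

```text
t: 10.05
eef_pos: [478.7, 15.6, 56.6]
tcp_rot: [3.141, 0.104, -2.911]
ft_force: [-0.5, 2.0, 3.4]
opening: 0.004
grip_force: 1.5
```

move_arm([
  [[0,0,-0.05],[0,0,0],0],
  [[0,0,0],[0,0,0],0],
])

```text
t: 10.25
eef_pos: [478.8, 15.6, 56.2]
tcp_rot: [3.141, 0.104, -2.911]
ft_force: [0.1, 3.0, 3.6]
opening: -0.0
grip_force: 1.7
```

move_arm([
  [[0,0,-0.05],[0,0,0],0],
  [[0,0,0],[0,0,0],0],
])

```text
t: 10.45
eef_pos: [478.8, 15.6, 55.7]
tcp_rot: [3.141, 0.104, -2.911]
ft_force: [0.8, 3.4, 3.3]
opening: 0.003
grip_force: 1.9
```

move_arm([
  [[0,0,-0.03],[0,0,0],0],
  [[0,0,0],[0,0,0],0],
])

```text
t: 10.65
eef_pos: [478.9, 15.6, 55.6]
tcp_rot: [3.141, 0.105, -2.911]
ft_force: [-1.4, 2.4, 6.7]
opening: 0.003
grip_force: 3.6
```

move_arm([
  [[0,0,-0.02],[0,0,0],0],
  [[0,0,0],[0,0,0],0],
])

```text
t: 10.85
eef_pos: [478.9, 15.6, 55.5]
tcp_rot: [3.141, 0.105, -2.911]
ft_force: [-0.7, 1.6, 8.6]
opening: 0.004
grip_force: 4.8
```

The key is on its hard stop: the force rose to 8.6 N with almost no further travel. I'll release it and retreat, up and to the front.

move_arm([
  [[0,0,-0.0],[0,0,0],0],
  [[-0.02,0,0.2],[0,0,0],0],
  [[-0.03,0,0.3],[0,0,0],0],
  [[-0.1,0,1],[0,0,0],0],
  [[-0.3,0,3],[0,0,0],0],
  [[-0.3,0,4],[0,0,0],0],
  [[0,0,4],[0,0,0],0],
  [[0,0,4],[0,0,0],0],
  [[0,0,4],[0,0,0],0],
  [[0,0,0],[0,0,0],0],
])

```text
t: 11.85
eef_pos: [472.4, 15.3, 265.3]
tcp_rot: [-3.139, 0.112, -2.911]
ft_force: [0.3, 0.5, 0.0]
opening: 0.008
grip_force: 0.0
```

move_arm([
  [[0,0,4],[0,0,0],0],
  [[0,0,4],[0,0,0],0],
  [[0,0,2],[0,0,0],0],
  [[0,0,0],[0,0,0],0],
  [[0,0,0],[0,0,0],0],
  [[0,0,0],[0,0,0],0],
])

```text
t: 12.45
eef_pos: [470.7, 15.6, 358.7]
tcp_rot: [3.14, 0.102, -2.911]
ft_force: [-0.3, 0.4, 0.2]
opening: 0.009
grip_force: 0.0
```

```bash
python3 - <<'E'
from cell import state, read_camera
import cv2
s=state();print(s["eef_pos"],s["ft_force"])
cv2.imwrite("pics/w6.png",read_camera("wrist"))
E
```

```text
[470.65595671  15.57944684 358.73025972] [-0.29088051  0.3755011   0.21668583]
```

View pics/w6.png

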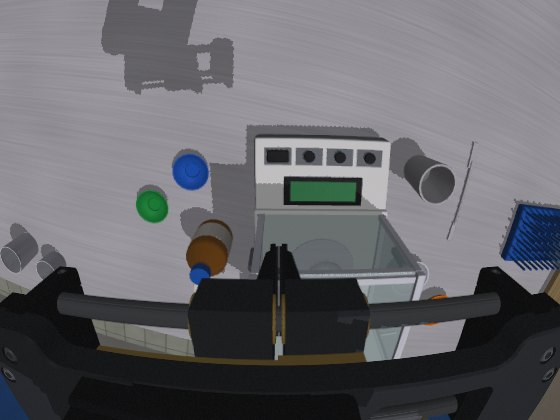

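The arm is clear at 359 mm, the tare key at (277,157) is up, and the things around the balance look undisturbed.

```bash
python3 -c "
from cell import env
print(env.job_done())"
```

```text
the job is handed in; nothing more can be done
None
```

I slid the pane shut against its stop, pressed the tare key all the way down (about 9 N peak) and let it come back up, then finished with the arm clear and handed the job in at about 12.5 s.

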